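# Tip the sorting tray so the thin clay discs slide under the bar

### The arm

A 6-joint arm with a two-finger parallel gripper is mounted at the origin on the work surface. World frame = base frame: x ahead of the robot, y to its left, z up, the work surface at z = 0. Lengths are in m, angles in rad, forces in N, time in s.
With the tool pointing down it reaches from about 0.25 to 0.85 m from the base axis. Payload 12.5 kg.
Tool frame: the origin (TCP) lies midway between the tips of the shut fingers; the grasp point (between the pads) lies behind it (env.grip_depth is the y of the grasp point in the tool frame, in m); y points along the fingers, x is the direction in which the jaws open and shut, and the axes are right-handed (so a half turn about y gives the same grasp; the last joint's range is limited). The gripper opens to 93 mm and grips with 3 to 60 N. Pads are 15 mm wide; open, the fingers measure 128 mm over their backs; the gripper's body (75 mm by 188 mm) begins 65 mm behind the grasp point.
Start: joints at [-1.412, 0.351, 1.652, -0, 1.139, -0.085], TCP at [0.133, -0.534, 0.219] pointing down, gripper open.
Joint ranges: [-2.75, 2.75], [-0.79, 2.1], [0.01, 2.65], [-1.57, 4.71], [0.07, 3.14], [-2.87, 2.87]. Speed limits (rad/s): [2.22, 2.22, 2.79, 3.14, 3.14, 3.14].

### API

Orientations are given as a rotation vector (axis times angle).
In Python, from workcell import env gives the robot as it stands. The module is installed in compiled form; this text tells all that it offers.
- The arm moves only by the tool servo_tool, never from a script. Its argument "moves" is text: rows parted by semicolons, each of 7 numbers parted by spaces: the finger opening in m, from 0 to 0.093, then the shift along the tool's x, y, z in m, then the turn, a rotation vector about the tool's x, y, z in rad. A call has 1 to 5 rows; each row is the pose to reach, as a shift and turn from the pose commanded when the call began, along the tool's axes at that moment; what a row does not reach only later rows make up. A row lasts 1/8 s, in which the tool goes at most 62.5 mm and 10.7 degrees, less where a joint would pass 70% of its speed; a pose out of reach is approached as far as the arm can. A call with a gripper value outside its range is refused whole. The fingers move at their own pace and stop on an object; "force" is the grip in N (left out, the last holds). Time passes only in rows, so rows that repeat a pose let the fingers close. It gives the time, the measured TCP pose, the force and the opening at its end, in the units of the state.
- env.observe(): the state, without advancing time (a new reading comes with each control period).
- env.snapshot(name): name is "side" or "top" or "wrist"; returns the picture (420x560x3 uint8, red, green, blue); there is no depth.
- env.camera_params(name): a dict with "camera_matrix" (3x3 intrinsics, pixels), "k1" (the pictures are not rectified: a ray, as slopes to the right and down, at radius r is drawn at 1 + k1 r^2 times it, then the intrinsics apply), "R" (3x3) and "t" (3): a world point X has camera coordinates R X + t; the wrist camera has in their place "T_tool_cam" (4x4, takes a point from camera to tool coordinates, whose origin is the TCP and whose axes are the tool frame's). Camera axes: x right, y down, z forward; pixel columns grow to the right and rows downward; lengths in m; the calibration is good to about 2 mm. A picture is of the moment at which its call begins: read the wrist's pose just before it. camera_params takes no time and is no camera call.
- env.finish_job(): hands the job in, once; it reports no verdict.
The state is a dict: "t": time; "q": joint angles; "joint_vel": joint speeds; "joint_torque": joint torques, N m; "position": TCP position; "eef_rot": TCP orientation; "force": force on the tool from outside, world axes, zero at the start; "wrist_torque": the same for the moment, N m; "grip_width": opening from 0.0 (shut) to 1.0 (fully open).
Only numpy, scipy, OpenCV 4.12 (cv2) and the standard library are available. Lean on these libraries where they do the work, as an engineer would, in place of code of your own. Each camera call takes 0.05 s, during which the arm holds its last target.

### The job

Tip the pivoted wooden sorting tray by pressing gently down on the steel finger tab at its end until the tray sits on the rubber-tipped stop under it, and keep it there until both thin clay discs have slid under the cross-bar into the end pocket while the thick one stays behind the bar. Then ease the tray back to level without letting it swing or bang, and let go. Do not touch the clay pieces with the gripper, do not lean hard on the tray (20 N at most), and leave the other things on the table where they are.

Things in the scene. Friction and masses are not known exactly. Their poses are not given: they have to be found in the camera images.
- tray: Wooden sorting tray, 162 mm wide (its x), 312 mm long (its y), side walls 32 mm and end walls 18 mm high, floor 6 mm thick, pivoting on a level hinge along its x axis. Origin: on the hinge, mid floor's top face, 160 mm above the table; z up out of the tray, +y to the finger tab. Starts level on a rest and cannot tip the other way; tips only +y end down (a negative turn about its x). Two 14 mm ribs make three 48 mm lanes along y
- tab (a point): Place to press: on the top face of the steel finger tab, a flat plate 60 mm wide (tray x), 70 mm long (tray y), 6 mm thick, outside the tray's +y end wall and flush with the tray floor's top face. This point lies 206 mm from the hinge along tray y; the tab runs from 156 to 226 mm. It turns with the tray
- cross_bar (a point): Middle of the lower edge of the bar across the tray at tray y = +85 mm (6 mm thick, lower edge 20 mm and upper edge 32 mm above the floor). The end pocket lies between it and the end wall, whose inner face is at y = +150 mm
- counterweight (a point): Centre of the steel bar fixed under the tray's -y end, tray y = -118 mm. Its weight always turns the tray back to level, felt at the tab as an upward push of about 2 to 4 N; let go while tipped, the tray swings back fast and bangs on its rest
- stop: Stop on the stand below the tray, 110 mm from the hinge towards the tab: a fixed steel socket (48 mm foot, 30 mm tube, 56 mm high) holding a rod with a 24 mm round rubber tip. Origin: under the foot. The rod's height differs every time and is not measured: the tray meets it at a tilt between 25 and 34 degrees, to be found by feel; there the push at the tab climbs by about 4 N per mm
- disc_a_center (a point): Centre of a thin fired-clay disc, 40 mm across and 12 mm thick, lying flat in one lane of the tray. On the tray it begins to slide at a tilt of about 13 to 21 degrees
- disc_b_center (a point): Centre of the other thin fired-clay disc, the same size, in another lane
- plug_center (a point): Centre of the thick fired-clay piece, 40 mm across and 36 mm high, standing in the remaining lane; too tall to pass under the cross-bar
- water_cup: Bystander: grey plastic cup, 80 mm wide, 95 mm high. Origin: under its middle
- dish: Bystander: shallow black dish, 120 mm wide, 35 mm high. Origin: under its middle
- clay_board: Bystander: wooden board 110 x 150 x 15 mm with a 35 mm high lump of clay on it. Origin: under its middle
- modelling_tool: Bystander: 200 mm long modelling spatula lying flat along its x axis
Things that resemble listed ones, but are neither listed nor needed, are in the scene too. Leave any turquoise look-alike of the part that bears disc_b_center alone.

How it is judged:
By the outcome, as a careful person would: the job done as asked, in the order asked, and still so for the second after the job is handed in, with the robot touching nothing.
It also fails if it takes over 69 s, if anything falls off the work surface, if the arm or the gripper's body presses on something with over 40 N, if the wrist force passes 120 N, or if a joint passes its speed limit or range.

## Working session

There is one attempt and no reset: what is moved stays moved. The work goes in short steps, Python scripts to look and compute and a tool call to move; the robot and the scene stay as the last step left them, time stands still between calls to the robot, and variables do not carry over. Pictures are saved under pics/ and viewed, and the job is handed in when it is done.

Besides the shell and the picture viewer there is one more tool, called after "Emit:" as name(argument=value, ...) on one line, values as JSON. servo_tool: Moves the arm, as the interface text tells. Its arguments: {"type":"object","properties":{"moves":{"type":"string"},"force":{"type":"number"}},"required":["moves"]}

```bash
mkdir -p pics
cat > h.py <<'E'
import numpy as np, cv2
from workcell import env
from scipy.spatial.transform import Rotation as Rn
def save(n,im): cv2.imwrite(f'pics/{n}.png',im[:,:,::-1])
def ray(cam,uv,obs=None):
    p=env.camera_params(cam);K=np.array(p['camera_matrix']);k1=p['k1']
    d=(np.array(uv,float)-K[:2,2])/[K[0,0],K[1,1]]
    r=np.linalg.norm(d);u=r
    for _ in range(30): u=r/(1+k1*u*u)
    s=d*(u/r if r>0 else 1);v=np.array([s[0],s[1],1])
    if cam=='wrist':
        T=np.array(p['T_tool_cam']);Rt=Rn.from_rotvec(obs['eef_rot']).as_matrix()
        return np.array(obs['position'])+Rt@T[:3,3], Rt@T[:3,:3]@v
    R=np.array(p['R']);t=np.array(p['t']);return -R.T@t,R.T@v
def onz(cam,uv,z,obs=None):
    o,d=ray(cam,uv,obs);return o+d*(z-o[2])/d[2]
def proj(cam,X,obs=None):
    p=env.camera_params(cam);K=np.array(p['camera_matrix'])
    if cam=='wrist':
        T=np.array(p['T_tool_cam']);Rt=Rn.from_rotvec(obs['eef_rot']).as_matrix()
        c=T[:3,:3].T@(Rt.T@(np.array(X)-obs['position'])-T[:3,3])
    else: c=np.array(p['R'])@X+np.array(p['t'])
    s=c[:2]/c[2];s=s*(1+p['k1']*(s@s));return s*[K[0,0],K[1,1]]+K[:2,2]
E
python3 - <<'E'
from h import *
o=env.observe();print(o)
for n in ('top','side'):
    save(n+'0',env.snapshot(n));p=env.camera_params(n);print(n,-np.array(p['R']).T@p['t'],np.array(p['R'])[2])
save('wrist0',env.snapshot('wrist'));print(env.grip_depth)
E
```

```text
{'t': 0.0, 'q': array([-1.41158874e+00,  3.51204064e-01,  1.65243464e+00,  2.40654205e-05,
        1.13907766e+00, -8.46160372e-02]), 'joint_vel': array([ 0.00035539,  0.00119804, -0.00102024,  0.00070052,  0.00031543,
        0.00145317]), 'joint_torque': array([ 9.56862459e-04, -4.97310948e+01, -2.85259205e+01,  6.99703326e-02,
        2.57529365e-02, -8.45764248e-05]), 'position': array([ 0.13274585, -0.53338703,  0.21811504]), 'eef_rot': array([-1.31391194,  1.02828777, -1.02693826]), 'force': array([0.22526588, 0.40338787, 0.48097738]), 'wrist_torque': array([0.04885498, 0.00233136, 0.00677281]), 'grip_width': 0.9988288263231988}
top [0.35909647 0.03510874 1.86164876] [ 0.07844642  0.01871123 -0.99674272]
side [ 0.25024247 -0.93035872  0.83574479] [ 0.19533803  0.79992036 -0.56742442]
-0.0188
```

View pics/top0.png

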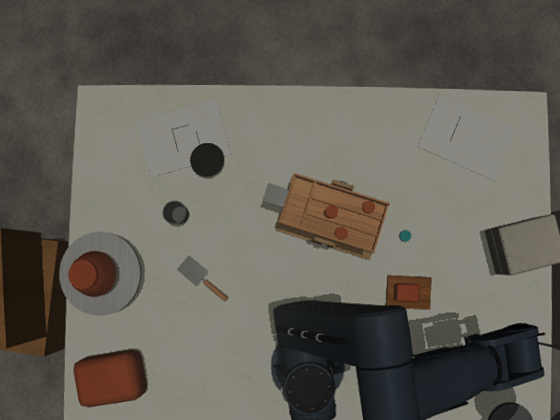

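View pics/side0.png

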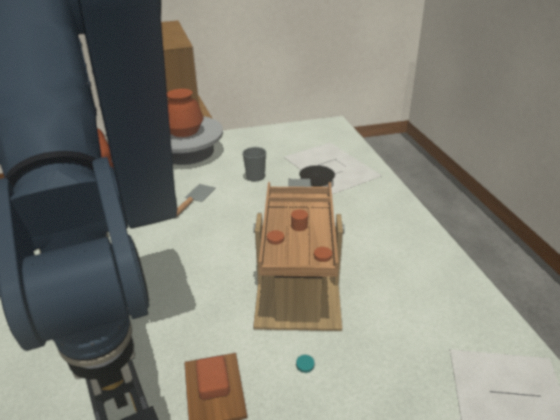

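View pics/wrist0.png

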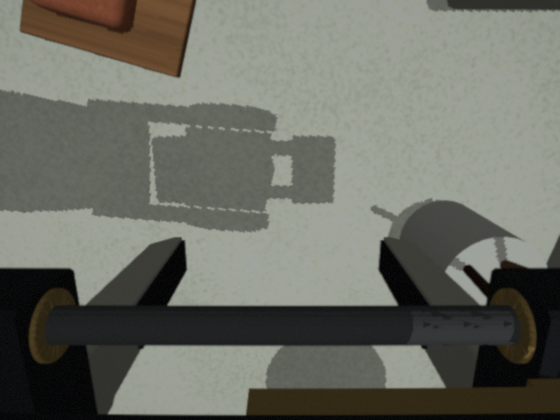

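The top view shows the tray at about (332,216), with the grey steel tab at its left end at about (276,197). Three clay pieces lie at (331,212), (369,207) and (341,233). A turquoise look-alike disc lies on the table at (405,236). I'll crop in close.

Run:
```python
from h import *
im=cv2.imread('pics/top0.png')[160:270,245:405]
cv2.imwrite('pics/topc.png',cv2.resize(im,None,fx=5,fy=5,interpolation=cv2.INTER_CUBIC))
im=cv2.imread('pics/side0.png')[165:335,235:365]
cv2.imwrite('pics/sidec.png',cv2.resize(im,None,fx=3.5,fy=3.5,interpolation=cv2.INTER_CUBIC))
```

```text
(no output)
```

View pics/topc.png

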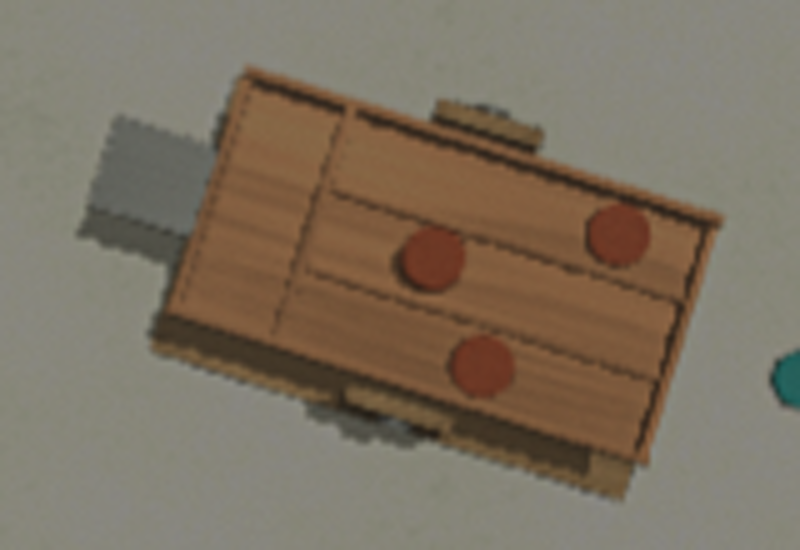

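View pics/sidec.png

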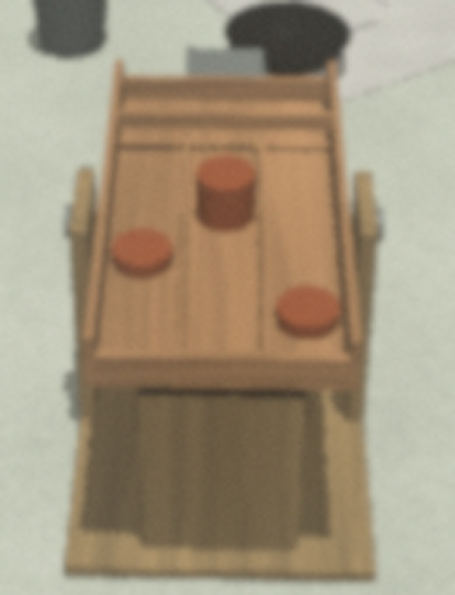

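The close crops show the tray's wall corners (crop ÷5 +(245,160)), the plain steel tab beyond the pocket end, and the thick plug in the middle lane. The two thin discs are in the outer lanes. All three red pieces are in the tray, and the turquoise disc is off it on the table.

Run:
```python
from h import *
c=lambda p:(np.array(p)/5+[245,160]-0.4)
A,B,C,D=[onz('top',c(p),.192)[:2] for p in [(247,68),(722,216),(643,463),(168,312)]]
# A far+y, B far -y, C near -y, D near +y
print('corners z.192',A,B,C,D,'len',np.linalg.norm(A-B),np.linalg.norm(D-C),'wid',np.linalg.norm(A-D),np.linalg.norm(B-C))
y=(A-B)+(D-C);y/=np.linalg.norm(y);x=np.array([y[1],-y[0]]);ctr=(A+B+C+D)/4
print('ydir',y,'xdir',x,'ctr',ctr,'yaw',np.degrees(np.arctan2(x[1],x[0])))
for y_ in (156,206,226):print(y_,ctr+y*y_/1e3)
for n,p in dict(t1=(118,115),t2=(90,207),t3=(215,148),t4=(186,238)).items():
    P=onz('top',c(p),.16)[:2]; d=P-ctr; print(n,P,'tray xy',d@x,d@y)
# check side
im=cv2.imread('pics/side0.png')
for X in [(-.03,.226),(.03,.226),(-.081,-.156),(.081,-.156)]:
    P=ctr+x*X[0]+y*X[1]; print(X,'side',proj('side',np.array([*P,.16])),'z.178',proj('side',np.array([*P,.178])))
for n,uv,z in [('cup',(176,213),.09),('dish',(207,160),.035)]: print(n,onz('top',uv,z))
```

```text
corners z.192 [0.62807659 0.05272024] [ 0.54044882 -0.24334426] [ 0.3868334 -0.1952239] [0.47502418 0.09888279] len 0.30876012410654496 0.3070445567104261 wid 0.15986250180264194 0.16097597721809034
ydir [0.28551071 0.95837552] xdir [ 0.95837552 -0.28551071] ctr [ 0.50759574 -0.07174128] yaw -16.58937874571843
156 [0.55213542 0.0777653 ]
206 [0.56641095 0.12568408]
226 [0.57212117 0.14485159]
t1 [0.6018724  0.13430892] tray xy 0.03152289966489144 0.22439046003061355
t2 [0.54293475 0.15076236] tray xy -0.029659133763794386 0.22333171199450774
t3 [0.5817556  0.07241789] tray xy 0.029913998832772553 0.1593320509707568
t4 [0.52424343 0.08966689] tray xy -0.030129025636997188 0.15944273185247312
(-0.03, 0.226) side [287.95198904 178.0023238 ] z.178 [287.92115518 172.30357958]
(0.03, 0.226) side [309.95463228 178.15559178] z.178 [310.09495137 172.44861326]
(-0.081, -0.156) side [259.27624325 272.69518925] z.178 [258.93554031 266.18865794]
(0.081, -0.156) side [337.38355177 273.79278511] z.178 [337.87286177 267.25971936]
cup [0.50612328 0.44190156 0.09      ]
dish [0.69496003 0.35367462 0.035     ]
```

```bash
cat > g.py <<'E'
from h import *
yd=np.array([.28551,.95838,0]);xd=np.array([.95838,-.28551,0]);ctr=np.array([.5076,-.0717,.16])
E
python3 - <<'E'
from g import *
o=env.observe();R=Rn.from_rotvec(o['eef_rot']).as_matrix();print(R.round(3));print(np.array(env.camera_params('wrist')['T_tool_cam']).round(3))
for s in (1,-1):
    X=s*xd;Y=np.array([0,0,-1.]);G=np.c_[X,Y,np.cross(X,Y)]
    print(s,'turn',Rn.from_matrix(R.T@G).as_rotvec().round(3))
for z in (.28,): 
    P=ctr+yd*.206;P[2]=z;print(P,'shift',(R.T@(P-o['position'])).round(4))
E
```

```text
[[ 0.241 -0.     0.97 ]
 [-0.97   0.001  0.241]
 [-0.001 -1.     0.   ]]
[[ 1.    -0.001 -0.001  0.001]
 [ 0.001 -0.261  0.965 -0.167]
 [-0.001 -0.965 -0.261  0.072]
 [ 0.     0.     0.     1.   ]]
1 turn [-0.000e+00 -1.037e+00 -1.000e-03]
-1 turn [ 1.000e-03  2.104e+00 -1.000e-03]
[0.56641506 0.12572628 0.28      ] shift [-0.5351 -0.0613  0.58  ]
```

Emit:
servo_tool(moves="0 0 -0.03 0 0 0 0; 0 -0.03 -0.07 0.03 0 0 0; 0 -0.065 -0.08 0.07 0 0 0; 0 -0.1 -0.08 0.11 0 0 0; 0 -0.135 -0.08 0.15 0 0 0")

```text
t: 0.78
position: [0.2464, -0.365, 0.2987]
eef_rot: [-1.315, 1.028, -1.028]
force: [0.4, 0.0, 0.1]
grip_width: 0.511
```

Emit:
servo_tool(moves="0 -0.035 0 0.04 0 0 0; 0 -0.07 0 0.08 0 -0.1 0; 0 -0.105 0 0.12 0 -0.2 0; 0 -0.14 0 0.16 0 -0.3 0; 0 -0.175 0 0.195 0 -0.4 0")

```text
t: 1.4
position: [0.3935, -0.148, 0.2986]
eef_rot: [-1.448, 0.72, -0.721]
force: [0.5, -0.3, -0.1]
grip_width: 0.017
```

```bash
cat > w.py <<'E'
from g import *
import sys
o=env.observe();R=Rn.from_rotvec(o['eef_rot']).as_matrix()
print(o['t'],o['position'].round(4),o['q'].round(3),o['force'].round(2))
G=np.c_[xd,[0,0,-1.],yd]
P=ctr+yd*.206;P[2]=float(sys.argv[1])
print('shift',(R.T@(P-o['position'])).round(4),'turn',Rn.from_matrix(R.T@G).as_rotvec().round(3))
E
python3 w.py .25
```

```text
1.4 [ 0.3935 -0.148   0.2986] [-0.471  0.025  1.849  0.     1.267  0.453] [ 0.46 -0.27 -0.15]
shift [-0.114   0.0486  0.303 ] turn [-0.    -0.634  0.   ]
```

Emit:
servo_tool(moves="0 -0.02 0 0.05 0 -0.12 0; 0 -0.04 0 0.1 0 -0.24 0; 0 -0.06 0 0.15 0 -0.36 0; 0 -0.075 0 0.2 0 -0.48 0; 0 -0.095 0 0.25 0 -0.6 0")

```text
t: 2.02
position: [0.5364, 0.078, 0.2985]
eef_rot: [-1.556, 0.254, -0.253]
force: [0.6, 0.1, 0.6]
grip_width: 0.006
```

```bash
python3 w.py .20
```

```text
2.025 [0.5364 0.078  0.2985] [ 0.059  0.266  1.568 -0.     1.308  0.382] [0.62 0.06 0.63]
shift [0.0133 0.0984 0.0548] turn [ 0.    -0.034 -0.   ]
```

Emit:
servo_tool(moves="0 0.012 0 0.03 0 -0.032 0; 0 0.012 0 0.05 0 -0.032 0; 0 0.012 0.03 0.052 0 -0.032 0; 0 0.012 0.055 0.052 0 -0.032 0; 0 0.012 0.055 0.052 0 -0.032 0")

```text
t: 2.65
position: [0.5626, 0.1215, 0.2423]
eef_rot: [-1.559, 0.235, -0.23]
force: [1.3, -0.5, -0.7]
grip_width: 0.004
```

```bash
python3 w.py .20
python3 - <<'E'
from g import *
o=env.observe();save('wrist1',env.snapshot('wrist'));save('top1',env.snapshot('top'))
for X in [(-.03,.226),(.03,.226),(-.03,.156),(.03,.156),(0,.206)]:
    P=ctr+xd*X[0]+yd*X[1]; print(X,proj('wrist',P,o).round(1))
E
```

```text
2.65 [0.5626 0.1215 0.2423] [ 0.132  0.376  1.554 -0.     1.215  0.428] [ 1.26 -0.49 -0.67]
shift [0.0026 0.0423 0.0052] turn [ 0.001 -0.007 -0.003]
(-0.03, 0.226) [241.9 169.7]
(0.03, 0.226) [330.5 169.1]
(-0.03, 0.156) [245.4 264.6]
(0.03, 0.156) [328.  264.1]
(0, 0.206) [286.3 197.9]
```

View pics/wrist1.png

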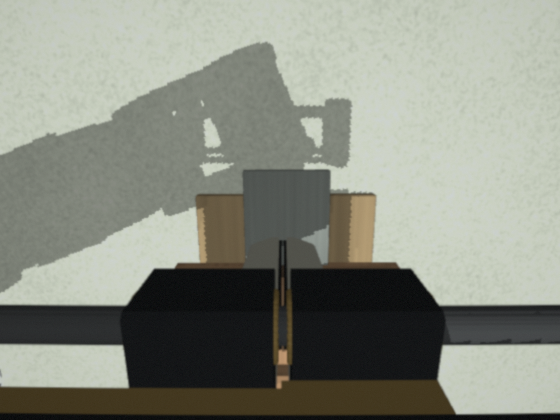

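The wrist view shows the tab at (244–330, 170–264), matching its projected corners within about 1 mm, with the shut fingertips above its middle. Now I'll lower to just above the tab.

Emit:
servo_tool(moves="0 0.002 0.03 0.004 0 -0.006 0; 0 0.002 0.06 0.004 0 -0.006 0; 0 0.002 0.068 0.004 0 -0.006 0; 0 0.002 0.071 0.004 0 -0.006 0; 0 0.002 0.071 0.004 0 -0.006 0")

```text
t: 3.38
position: [0.5674, 0.1251, 0.1739]
eef_rot: [-1.558, 0.226, -0.228]
force: [0.8, 0.5, -0.1]
grip_width: 0.007
```

```bash
python3 w.py .16
```

```text
3.375 [0.5674 0.1251 0.1739] [0.137 0.454 1.616 0.    1.07  0.426] [ 0.83  0.49 -0.08]
shift [-0.0011  0.0139  0.0003] turn [-0.001  0.     0.002]
```

Emit:
servo_tool(moves="0 -0.001 0.004 0 0 0 0; 0 -0.001 0.008 0 0 0 0; 0 -0.001 0.01 0 0 0 0; 0 -0.001 0.012 0 0 0 0; 0 -0.001 0.014 0 0 0 0")

```text
t: 4.0
position: [0.5659, 0.1254, 0.1587]
eef_rot: [-1.559, 0.227, -0.227]
force: [-1.3, -0.1, 3.3]
grip_width: 0.004
```

```bash
python3 w.py .16
```

```text
4.0 [0.5659 0.1254 0.1587] [ 0.138  0.47   1.631 -0.     1.04   0.427] [-1.33 -0.14  3.3 ]
shift [ 0.0004 -0.0013  0.0005] turn [-0.     0.001  0.   ]
```

Contact: 3.3 N at z ≈ 0.159. Now I'll follow the arc.

Emit:
servo_tool(moves="0 0 0.003 0 -0.015 0 0; 0 0 0.0065 -0.0001 -0.032 0 0; 0 0 0.0105 -0.0003 -0.051 0 0; 0 0 0.0145 -0.0005 -0.07 0 0; 0 0 0.0185 -0.0008 -0.09 0 0")

```text
t: 4.62
position: [0.5657, 0.1245, 0.1398]
eef_rot: [-1.65, 0.24, -0.219]
force: [-0.1, -0.9, 3.5]
grip_width: 0.005
```

```bash
cat > s.py <<'E'
from g import *
import sys
o=env.observe();R=Rn.from_rotvec(o['eef_rot']).as_matrix()
d=o['position']-ctr
tool=np.degrees(Rn.from_matrix(np.c_[xd,[0,0,-1.],yd].T@R).as_rotvec())
print('t',o['t'],'pos(x,y,z tray-level)',(d@xd).round(4),(d@yd).round(4),d[2].round(4),'r',np.hypot(d@yd,d[2]).round(4),'th',np.degrees(np.arctan2(-d[2],d@yd)).round(2),'tool',tool.round(2),'F',o['force'].round(2),'Fn',(-R[:,1]@o['force']).round(2),'q',o['q'].round(2))
if len(sys.argv)>1:
    for c in ('side','top','wrist'): save(sys.argv[1]+c,env.snapshot(c))
E
python3 s.py
```

```text
t 4.625 pos(x,y,z tray-level) -0.0003 0.2047 -0.0202 r 0.2056 th 5.62 tool [-5.24 -0.04 -0.01] F [-0.11 -0.94  3.46] Fn 3.36 q [ 0.18  0.52  1.61 -0.09  1.06  0.51]
```

Emit:
servo_tool(moves="0 0 0.0041 0 -0.02 0 0; 0 0 0.0082 -0.0002 -0.04 0 0; 0 0 0.0124 -0.0004 -0.06 0 0; 0 0 0.0165 -0.0007 -0.08 0 0; 0 0 0.0206 -0.001 -0.1 0 0")

```text
t: 5.25
position: [0.5648, 0.1218, 0.1194]
eef_rot: [-1.748, 0.254, -0.21]
force: [-0.1, -0.8, 3.0]
grip_width: 0.003
```

```bash
python3 s.py
```

```text
t 5.25 pos(x,y,z tray-level) -0.0004 0.2018 -0.0406 r 0.2058 th 11.36 tool [-1.096e+01 -3.000e-02 -1.000e-02] F [-0.07 -0.81  2.97] Fn 2.76 q [ 0.21  0.57  1.59 -0.19  1.08  0.6 ]
```

Emit:
servo_tool(moves="0 0 0.0041 0 -0.02 0 0; 0 0 0.0082 -0.0002 -0.04 0 0; 0 0 0.0124 -0.0004 -0.06 0 0; 0 0 0.0165 -0.0007 -0.08 0 0; 0 0 0.0206 -0.001 -0.1 0 0")

```text
t: 5.88
position: [0.5634, 0.1171, 0.0994]
eef_rot: [-1.848, 0.269, -0.2]
force: [-0.7, 0.1, 3.6]
grip_width: 0.005
```

```bash
python3 s.py
```

```text
t 5.875 pos(x,y,z tray-level) -0.0004 0.1969 -0.0606 r 0.206 th 17.11 tool [-16.7   -0.03  -0.  ] F [-0.69  0.09  3.62] Fn 3.43 q [ 0.24  0.62  1.57 -0.28  1.11  0.68]
```

Emit:
servo_tool(moves="0 0 0.0025 0 -0.012 0 0; 0 0 0.0049 -0.0001 -0.024 0 0; 0 0 0.0074 -0.0001 -0.036 0 0; 0 0 0.0099 -0.0002 -0.048 0 0; 0 0 0.0124 -0.0004 -0.06 0 0")

```text
t: 6.5
position: [0.5622, 0.1134, 0.0877]
eef_rot: [-1.906, 0.278, -0.194]
force: [-1.5, 0.9, 2.1]
grip_width: 0.006
```

```bash
python3 s.py
```

```text
t 6.5 pos(x,y,z tray-level) -0.0005 0.193 -0.0723 r 0.2061 th 20.54 tool [-2.01e+01 -2.00e-02  1.00e-02] F [-1.47  0.85  2.11] Fn 2.11 q [ 0.26  0.66  1.56 -0.33  1.13  0.72]
```

Emit:
servo_tool(moves="0 0 0.0021 0 -0.01 0 0; 0 0 0.0041 0 -0.02 0 0; 0 0 0.0062 -0.0001 -0.03 0 0; 0 0 0.0072 -0.0001 -0.035 0 0; 0 0 0.0082 -0.0002 -0.04 0 0")

```text
t: 7.12
position: [0.5615, 0.1106, 0.0802]
eef_rot: [-1.945, 0.283, -0.19]
force: [-0.3, 0.8, 1.5]
grip_width: 0.003
```

```bash
python3 s.py
```

```text
t 7.125 pos(x,y,z tray-level) -0.0004 0.1901 -0.0798 r 0.2062 th 22.78 tool [-22.35  -0.03  -0.  ] F [-0.3   0.8   1.49] Fn 1.64 q [ 0.27  0.68  1.55 -0.36  1.15  0.75]
```

Emit:
servo_tool(moves="0 0 0.0015 0 -0.007 0 0; 0 0 0.0029 0 -0.014 0 0; 0 0 0.0041 -0.0001 -0.02 0 0; 0 0 0.0051 -0.0001 -0.025 0 0; 0 0 0.0062 -0.0001 -0.03 0 0")

```text
t: 7.75
position: [0.5608, 0.1082, 0.0745]
eef_rot: [-1.975, 0.287, -0.186]
force: [-1.4, 1.6, 2.2]
grip_width: 0.003
```

```bash
python3 s.py a
```

```text
t 7.75 pos(x,y,z tray-level) -0.0004 0.1876 -0.0855 r 0.2062 th 24.5 tool [-2.408e+01 -3.000e-02 -1.000e-02] F [-1.41  1.59  2.17] Fn 2.44 q [ 0.28  0.7   1.55 -0.38  1.16  0.77]
```

View pics/aside.png

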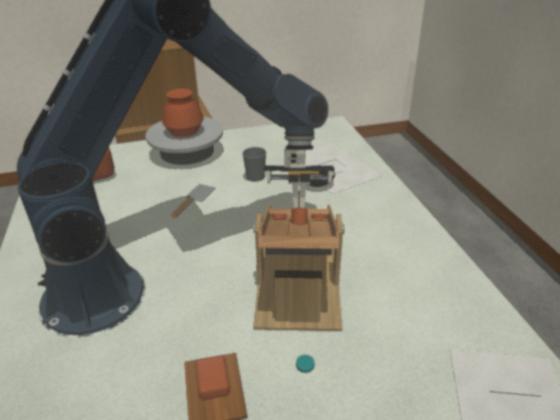

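View pics/atop.png

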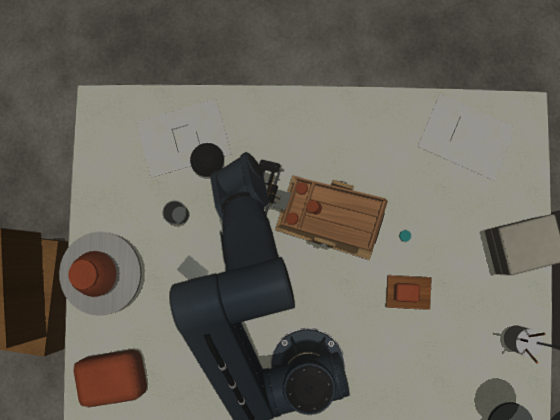

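At 24.5° the top view already shows the discs in the pocket at (302,187) and (292,216), with the plug at (314,207) behind the bar. I'll now feel for the stop.

Emit:
servo_tool(moves="0 0 0.0006 0 -0.003 0 0; 0 0 0.0012 0 -0.006 0 0; 0 0 0.0018 0 -0.009 0 0; 0 0 0.002 0 -0.01 0 0")

```text
t: 8.4
position: [0.5606, 0.1074, 0.0727]
eef_rot: [-1.985, 0.289, -0.185]
force: [-0.5, 1.4, 2.6]
grip_width: 0.007
```

Emit:
servo_tool(moves="0 0 0.0006 0 -0.003 0 0; 0 0 0.0012 0 -0.006 0 0; 0 0 0.0018 0 -0.009 0 0; 0 0 0.002 0 -0.01 0 0")

```text
t: 8.9
position: [0.5603, 0.1066, 0.0709]
eef_rot: [-1.995, 0.29, -0.184]
force: [-0.6, 1.1, 2.8]
grip_width: 0.005
```

Emit:
servo_tool(moves="0 0 0.0006 0 -0.003 0 0; 0 0 0.0012 0 -0.006 0 0; 0 0 0.0018 0 -0.009 0 0; 0 0 0.002 0 -0.01 0 0")

```text
t: 9.4
position: [0.5601, 0.1057, 0.0691]
eef_rot: [-2.005, 0.292, -0.183]
force: [-0.4, -0.6, 1.9]
grip_width: 0.006
```

Emit:
servo_tool(moves="0 0 0.0006 0 -0.003 0 0; 0 0 0.0012 0 -0.006 0 0; 0 0 0.0018 0 -0.009 0 0; 0 0 0.002 0 -0.01 0 0")

```text
t: 9.9
position: [0.5598, 0.105, 0.0673]
eef_rot: [-2.014, 0.293, -0.182]
force: [-0.3, 0.5, 1.9]
grip_width: 0.004
```

Emit:
servo_tool(moves="0 0 0.0006 0 -0.003 0 0; 0 0 0.0012 0 -0.006 0 0; 0 0 0.0018 0 -0.009 0 0; 0 0 0.0025 0 -0.012 0 0")

```text
t: 10.4
position: [0.5595, 0.1039, 0.065]
eef_rot: [-2.027, 0.295, -0.18]
force: [-0.5, -0.4, 2.3]
grip_width: 0.005
```

Emit:
servo_tool(moves="0 0 0.0006 0 -0.003 0 0; 0 0 0.0012 0 -0.006 0 0; 0 0 0.0018 0 -0.009 0 0; 0 0 0.0025 0 -0.012 0 0")

```text
t: 10.9
position: [0.5592, 0.1028, 0.0628]
eef_rot: [-2.038, 0.297, -0.179]
force: [-0.0, -0.3, 3.1]
grip_width: 0.006
```

Emit:
servo_tool(moves="0 0 0.0006 0 -0.003 0 0; 0 0 0.0012 0 -0.006 0 0; 0 0 0.0018 0 -0.009 0 0; 0 0 0.0025 0 -0.012 0 0")

```text
t: 11.4
position: [0.5588, 0.1017, 0.0606]
eef_rot: [-2.05, 0.298, -0.178]
force: [0.7, 0.2, 2.5]
grip_width: 0.003
```

Emit:
servo_tool(moves="0 0 0.0006 0 -0.003 0 0; 0 0 0.0012 0 -0.006 0 0; 0 0 0.0018 0 -0.009 0 0; 0 0 0.0025 0 -0.012 0 0")

```text
t: 11.9
position: [0.5585, 0.1006, 0.0584]
eef_rot: [-2.062, 0.3, -0.176]
force: [-0.5, 0.4, 3.3]
grip_width: 0.006
```

Emit:
servo_tool(moves="0 0 0.0006 0 -0.003 0 0; 0 0 0.0012 0 -0.006 0 0; 0 0 0.0018 0 -0.009 0 0; 0 0 0.002 0 -0.01 0 0")

```text
t: 12.4
position: [0.5584, 0.1, 0.0574]
eef_rot: [-2.072, 0.301, -0.176]
force: [-1.4, 3.0, 10.3]
grip_width: 0.003
```

The force jumped to about 10 N: the tray is on the stop. I'll hold there and look.

Emit:
servo_tool(moves="0 0 0 0 0 0 0; 0 0 0 0 0 0 0; 0 0 0 0 0 0 0; 0 0 0 0 0 0 0")

```text
t: 12.9
position: [0.5583, 0.1, 0.0574]
eef_rot: [-2.072, 0.301, -0.176]
force: [-1.0, 2.6, 8.7]
grip_width: 0.004
```

```bash
python3 s.py b
python3 - <<'E'
import cv2,numpy as np
a=cv2.resize(cv2.imread('pics/btop.png')[160:270,245:405],None,fx=4,fy=4,interpolation=cv2.INTER_CUBIC)
b=cv2.resize(cv2.imread('pics/bside.png')[165:335,235:365],(336,440),interpolation=cv2.INTER_CUBIC)
c=np.zeros((440,640,3),np.uint8);c[:]=a
cv2.imwrite('pics/btc.png',a);cv2.imwrite('pics/bsc.png',b)
E
```

```text
t 12.9 pos(x,y,z tray-level) -0.0004 0.179 -0.1026 r 0.2063 th 29.82 tool [-2.967e+01 -2.000e-02 -3.000e-02] F [-0.96  2.61  8.68] Fn 8.64 q [ 0.3   0.75  1.53 -0.46  1.21  0.83]
```

View pics/btc.png

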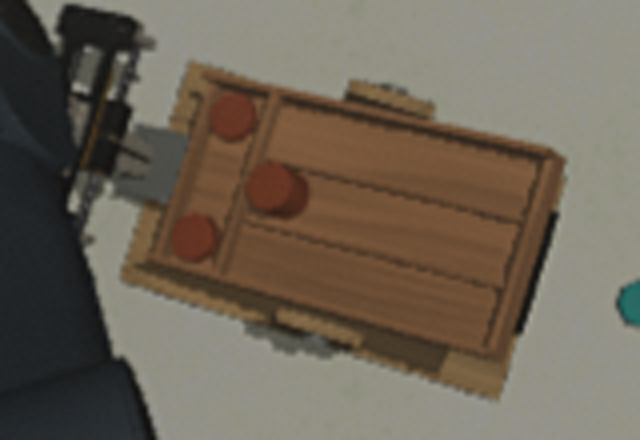

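View pics/bsc.png

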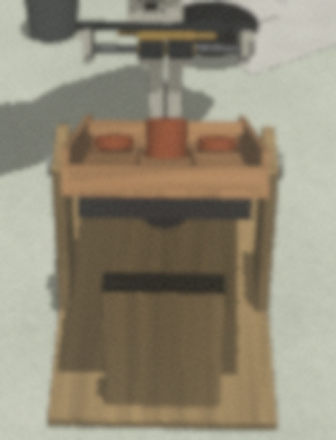

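View pics/bwrist.png

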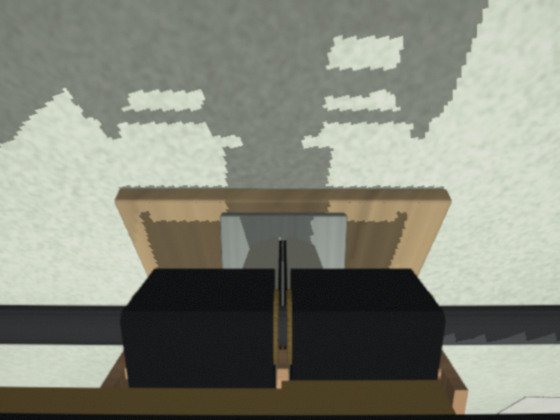

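Both thin discs lie in the pocket against the end wall, at crop (233,117) and (194,238). The plug is held behind the bar at (275,188), and the push is 8.6 N. I'll hold a little longer, then ease back.

Emit:
servo_tool(moves="0 0 0 0 0 0 0; 0 0 0 0 0 0 0; 0 0 0 0 0 0 0; 0 0 0 0 0 0 0; 0 0 0 0 0 0 0")

```text
t: 13.68
position: [0.5583, 0.1, 0.0574]
eef_rot: [-2.072, 0.301, -0.176]
force: [-1.7, 2.9, 10.7]
grip_width: 0.007
```

Emit:
servo_tool(moves="0 0 -0.0008 0 0.004 0 0; 0 0 -0.0018 0 0.009 0 0; 0 0 -0.0031 0 0.015 0 0; 0 0 -0.0047 -0.0001 0.023 0 0; 0 0 -0.0066 -0.0001 0.032 0 0")

```text
t: 14.3
position: [0.5592, 0.1028, 0.0625]
eef_rot: [-2.039, 0.297, -0.179]
force: [-0.4, 0.3, 1.2]
grip_width: 0.004
```

```bash
python3 s.py
```

```text
t 14.3 pos(x,y,z tray-level) -0.0004 0.182 -0.0975 r 0.2064 th 28.18 tool [-2.78e+01 -3.00e-02 -1.00e-02] F [-0.44  0.32  1.17] Fn 1.12 q [ 0.29  0.73  1.53 -0.43  1.19  0.81]
```

Emit:
servo_tool(moves="0 0 -0.0021 0 0.01 0 0; 0 0 -0.0043 0 0.021 0 0; 0 0 -0.0066 -0.0001 0.032 0 0; 0 0 -0.0089 -0.0002 0.043 0 0; 0 0 -0.0111 -0.0003 0.054 0 0")

```text
t: 14.92
position: [0.5606, 0.1075, 0.0726]
eef_rot: [-1.986, 0.289, -0.185]
force: [1.0, 1.4, 1.9]
grip_width: 0.006
```

```bash
python3 s.py
```

```text
t 14.925 pos(x,y,z tray-level) -0.0004 0.1869 -0.0874 r 0.2063 th 25.07 tool [-2.47e+01 -3.00e-02 -1.00e-02] F [1.   1.41 1.9 ] Fn 2.41 q [ 0.28  0.7   1.54 -0.39  1.17  0.77]
```

Emit:
servo_tool(moves="0 0 -0.0023 0 0.011 0 0; 0 0 -0.0045 -0.0001 0.022 0 0; 0 0 -0.0068 -0.0001 0.033 0 0; 0 0 -0.0091 -0.0002 0.044 0 0; 0 0 -0.0113 -0.0003 0.055 0 0")

```text
t: 15.55
position: [0.5618, 0.1117, 0.083]
eef_rot: [-1.931, 0.281, -0.191]
force: [0.1, 0.3, 1.7]
grip_width: 0.006
```

```bash
python3 s.py
```

```text
t 15.55 pos(x,y,z tray-level) -0.0004 0.1913 -0.077 r 0.2062 th 21.94 tool [-2.156e+01 -3.000e-02 -1.000e-02] F [0.11 0.27 1.67] Fn 1.66 q [ 0.27  0.67  1.56 -0.35  1.14  0.74]
```

Emit:
servo_tool(moves="0 0 -0.0023 0 0.011 0 0; 0 0 -0.0045 -0.0001 0.022 0 0; 0 0 -0.0068 -0.0001 0.033 0 0; 0 0 -0.0091 -0.0002 0.044 0 0; 0 0 -0.0113 -0.0003 0.055 0 0")

```text
t: 16.18
position: [0.563, 0.1154, 0.0936]
eef_rot: [-1.877, 0.273, -0.197]
force: [-0.4, 1.9, 1.3]
grip_width: 0.001
```

Emit:
servo_tool(moves="0 0 -0.0023 0 0.011 0 0; 0 0 -0.0045 -0.0001 0.022 0 0; 0 0 -0.0068 -0.0001 0.033 0 0; 0 0 -0.0091 -0.0002 0.044 0 0; 0 0 -0.0113 -0.0003 0.055 0 0")

```text
t: 16.8
position: [0.5639, 0.1186, 0.1044]
eef_rot: [-1.823, 0.265, -0.203]
force: [1.3, 1.8, 1.7]
grip_width: 0.003
```

Emit:
servo_tool(moves="0 0 -0.0023 0 0.011 0 0; 0 0 -0.0045 -0.0001 0.022 0 0; 0 0 -0.0068 -0.0001 0.033 0 0; 0 0 -0.0091 -0.0002 0.044 0 0; 0 0 -0.0113 -0.0003 0.055 0 0")

```text
t: 17.42
position: [0.5646, 0.1212, 0.1154]
eef_rot: [-1.768, 0.257, -0.208]
force: [0.2, 0.1, 1.8]
grip_width: 0.002
```

```bash
python3 s.py
```

```text
t 17.425 pos(x,y,z tray-level) -0.0004 0.2011 -0.0446 r 0.206 th 12.51 tool [-12.1   -0.03  -0.  ] F [0.2  0.13 1.8 ] Fn 1.8 q [ 0.22  0.58  1.59 -0.21  1.09  0.62]
```

Still in contact at 12.5° with about 1.8 N. I'll slow down towards level.

Emit:
servo_tool(moves="0 0 -0.0021 0 0.01 0 0; 0 0 -0.0041 0 0.02 0 0; 0 0 -0.0062 -0.0001 0.03 0 0; 0 0 -0.0082 -0.0002 0.04 0 0; 0 0 -0.0103 -0.0003 0.05 0 0")

```text
t: 18.05
position: [0.5651, 0.1229, 0.1255]
eef_rot: [-1.719, 0.25, -0.213]
force: [0.2, 1.3, 1.9]
grip_width: 0.001
```

Emit:
servo_tool(moves="0 0 -0.0021 0 0.01 0 0; 0 0 -0.0041 0 0.02 0 0; 0 0 -0.0062 -0.0001 0.03 0 0; 0 0 -0.0082 -0.0002 0.04 0 0; 0 0 -0.0103 -0.0003 0.05 0 0")

```text
t: 18.68
position: [0.5655, 0.1242, 0.1357]
eef_rot: [-1.669, 0.243, -0.217]
force: [0.6, 0.7, 2.9]
grip_width: 0.006
```

```bash
python3 s.py
```

```text
t 18.675 pos(x,y,z tray-level) -0.0004 0.2043 -0.0243 r 0.2058 th 6.78 tool [-6.38 -0.03 -0.  ] F [0.63 0.67 2.85] Fn 2.93 q [ 0.18  0.53  1.61 -0.11  1.06  0.53]
```

Emit:
servo_tool(moves="0 0 -0.0017 0 0.008 0 0; 0 0 -0.0033 0 0.016 0 0; 0 0 -0.0047 -0.0001 0.023 0 0; 0 0 -0.006 -0.0001 0.029 0 0; 0 0 -0.0072 -0.0001 0.035 0 0")

```text
t: 19.3
position: [0.5657, 0.1249, 0.1428]
eef_rot: [-1.635, 0.238, -0.22]
force: [-0.4, 0.6, 1.8]
grip_width: 0.007
```

```bash
python3 s.py
```

```text
t 19.3 pos(x,y,z tray-level) -0.0004 0.205 -0.0172 r 0.2057 th 4.8 tool [-4.4  -0.03  0.  ] F [-0.43  0.58  1.8 ] Fn 1.83 q [ 0.17  0.51  1.62 -0.08  1.05  0.5 ]
```

Emit:
servo_tool(moves="0 0 -0.0012 0 0.006 0 0; 0 0 -0.0025 0 0.012 0 0; 0 0 -0.0037 0 0.018 0 0; 0 0 -0.0049 -0.0001 0.024 0 0; 0 0 -0.0062 -0.0001 0.03 0 0")

```text
t: 19.92
position: [0.5658, 0.1253, 0.149]
eef_rot: [-1.605, 0.234, -0.223]
force: [-0.0, 0.6, 1.6]
grip_width: 0.001
```

Emit:
servo_tool(moves="0 0 -0.001 0 0.005 0 0; 0 0 -0.0019 0 0.009 0 0; 0 0 -0.0027 0 0.013 0 0; 0 0 -0.0035 0 0.017 0 0; 0 0 -0.0043 0 0.021 0 0")

```text
t: 20.55
position: [0.5659, 0.1254, 0.1533]
eef_rot: [-1.584, 0.231, -0.225]
force: [-0.1, 0.6, 1.8]
grip_width: 0.005
```

```bash
python3 s.py
```

```text
t 20.55 pos(x,y,z tray-level) -0.0004 0.2056 -0.0067 r 0.2057 th 1.87 tool [-1.48 -0.03  0.  ] F [-0.09  0.59  1.77] Fn 1.78 q [ 0.15  0.48  1.63 -0.03  1.04  0.45]
```

Emit:
servo_tool(moves="0 0 -0.0008 0 0.004 0 0; 0 0 -0.0014 0 0.007 0 0; 0 0 -0.0021 0 0.01 0 0; 0 0 -0.0027 0 0.013 0 0; 0 0 -0.0033 0 0.016 0 0")

```text
t: 21.18
position: [0.5659, 0.1255, 0.1566]
eef_rot: [-1.569, 0.228, -0.226]
force: [0.5, -0.4, 2.3]
grip_width: 0.005
```

```bash
python3 s.py
```

```text
t 21.175 pos(x,y,z tray-level) -0.0004 0.2057 -0.0034 r 0.2057 th 0.96 tool [-0.56 -0.03 -0.  ] F [ 0.52 -0.4   2.33] Fn 2.33 q [ 0.14  0.48  1.63 -0.01  1.04  0.44]
```

Now the last 3–4 mm, very slowly, with no further tilting of the tool.

Emit:
servo_tool(moves="0 0 -0.0005 0 0.002 0 0; 0 0 -0.001 0 0.004 0 0; 0 0 -0.0015 0 0.006 0 0; 0 0 -0.002 0 0.008 0 0; 0 0 -0.0025 0 0.009 0 0")

```text
t: 21.8
position: [0.5659, 0.1256, 0.1591]
eef_rot: [-1.56, 0.227, -0.227]
force: [-0.3, -0.2, 2.5]
grip_width: 0.003
```

Emit:
servo_tool(moves="0 0 -0.0005 0 0 0 0; 0 0 -0.001 0 0 0 0; 0 0 -0.0015 0 0 0 0; 0 0 -0.002 0 0 0 0; 0 0 -0.0025 0 0 0 0")

```text
t: 22.42
position: [0.5658, 0.1255, 0.1614]
eef_rot: [-1.56, 0.227, -0.226]
force: [-0.5, -1.0, -0.4]
grip_width: 0.003
```

```bash
python3 s.py
```

```text
t 22.425 pos(x,y,z tray-level) -0.0005 0.2057 0.0014 r 0.2057 th -0.39 tool [-0.07 -0.03  0.02] F [-0.48 -1.02 -0.42] Fn -0.42 q [ 0.14  0.47  1.63 -0.    1.05  0.43]
```

The force has dropped to zero at z ≈ 0.161, so the tray is level on its rest. I'll lift off and check.

Emit:
servo_tool(moves="0 0 -0.002 0 0 0 0; 0 0 -0.006 0 0 0 0; 0 0 -0.02 0 0 0 0; 0 0 -0.05 0 0 0 0; 0 0 -0.09 0 0 0 0")

```text
t: 23.05
position: [0.5656, 0.1256, 0.2529]
eef_rot: [-1.56, 0.228, -0.226]
force: [-0.2, 0.5, 1.0]
grip_width: 0.004
```

Emit:
servo_tool(moves="0 0 -0.02 0.03 0 0 0; 0 0 -0.02 0.07 0 0 0; 0 0 -0.02 0.1 0 0 0; 0 0 -0.02 0.1 0 0 0")

```text
t: 23.55
position: [0.5945, 0.2229, 0.272]
eef_rot: [-1.56, 0.225, -0.226]
force: [0.1, 0.3, -0.4]
grip_width: 0.0
```

```bash
python3 s.py c
python3 - <<'E'
import cv2
cv2.imwrite('pics/ctc.png',cv2.resize(cv2.imread('pics/ctop.png')[140:290,165:425],None,fx=3,fy=3,interpolation=cv2.INTER_CUBIC))
E
```

```text
t 23.55 pos(x,y,z tray-level) -0.0008 0.3072 0.112 r 0.327 th -20.03 tool [-0.03 -0.15 -0.03] F [ 0.05  0.33 -0.4 ] Fn -0.4 q [ 0.29  0.46  1.35 -0.    1.33  0.57]
```

View pics/ctc.png

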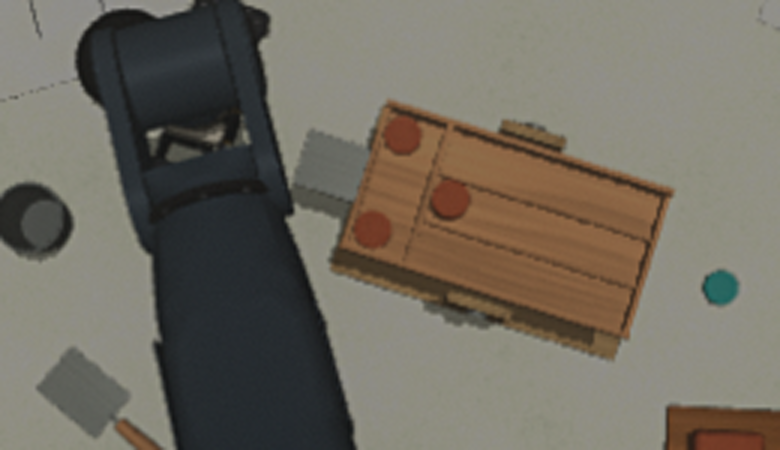

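View pics/cside.png

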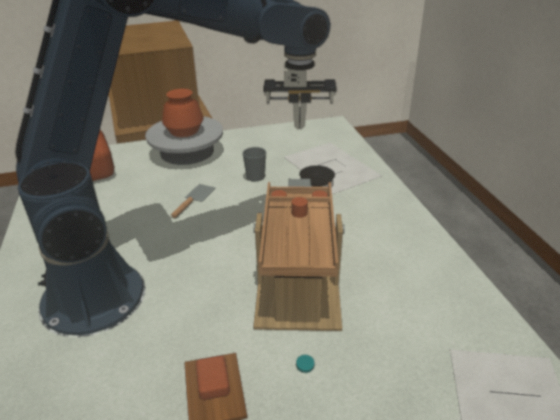

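The tray is level and the tab is back where it started. Both discs are in the pocket at crop (402,135) and (372,229), the plug is behind the bar at (450,200), and the other things have not moved. The arm is clear and still.

Emit:
servo_tool(moves="0 0 0 0 0 0 0; 0 0 0 0 0 0 0; 0 0 0 0 0 0 0; 0 0 0 0 0 0 0")

```text
t: 24.2
position: [0.5945, 0.2214, 0.2715]
eef_rot: [-1.56, 0.227, -0.227]
force: [0.0, -1.1, 0.4]
grip_width: 0.004
```

```bash
python3 -c "
from workcell import env
print(env.observe()['force']);print(env.finish_job())"
```

```text
[ 0.00810957 -1.07966724  0.43748719]
the job is handed in; nothing more can be done
None
```

The tray was tipped onto its stop and both thin discs slid into the end pocket. I then eased it back to level, let go, and handed the job in at about 24 s of the 69 s allowed.

- **Tipping:** I pressed the tab with the shut fingertips and tilted the tool with the tray. The stop was met at about 30°. The push there read about 9 to 11 N, against the 20 N limit, and I held it for just over a second.
- **Easing back:** The fingers stayed on the tab all the way up, with readings of roughly 1 to 3 N. The last few millimetres were at about 4 mm/s. The force dropped to zero at the level height, and then I lifted off.
- **Last pictures:** The tray is level, both thin discs are in the pocket, and the thick plug is behind the bar. The cup, modelling tool, clay board and turquoise look-alike appear unmoved. The arm partly hid the dish in the last top view, but the side view shows it in place.

No checks failed or disagreed. Force readings carried about 1 N of noise and were taken only at the end of each move, so a brief peak in between would not show.

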